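# Time the sampler's drive pulley and lock it with the setting pin

### The arm

A 6-joint arm with a two-finger parallel gripper is mounted at the origin on the work surface. World frame = base frame: x ahead of the robot, y to its left, z up, the work surface at z = 0. Lengths are in mm, angles in rad, forces in N, time in s.
With the tool pointing down it reaches from about 300 to 825 mm from the base axis. Payload 5.4 kg.
Tool frame: the origin (TCP) lies between the finger pads; the fingertips stand 22 mm ahead of it and the grasp point (between the pads) lies 3 mm ahead of it; y points along the fingers, x is the direction in which the jaws open and shut, and the axes are right-handed (so a half turn about y gives the same grasp; the last joint's range is limited). The gripper opens to 92 mm and grips with 3 to 60 N. Pads are 20 mm wide; open, the fingers measure 128 mm over their backs; the gripper's body (75 mm by 189 mm) begins 69 mm behind the grasp point.
Start: joints at [1.027, 0.158, 1.597, -0, 1.386, -0.21], TCP at [188.4, 543.242, 236.601] pointing down, gripper open.
Joint ranges: [-2.91, 2.91], [-0.94, 2.29], [0.18, 2.7], [-1.29, 4.43], [0.17, 2.64], [-3, 3]. Speed limits (rad/s): [2.57, 2.57, 3.14, 3.14, 3.14, 3.14].

### API

Orientations are given as a 3x3 rotation matrix whose columns are the frame's x, y, z axes.
In Python, from workcell import ctrl, eyes, ticket gives the robot as it stands. Calls block until the motion is done:
- ctrl.move_pose(position, orientation): joint-space move of the TCP to a pose.
- ctrl.move_straight(position, max_speed=150, ori=None): straight line of the TCP; ori=None keeps the orientation; max_speed is the mean speed in mm/s.
- ctrl.move_joints(angles): joint-space move.
- ctrl.move_gripper(opening, f_grip=None): finger opening in mm; f_grip is the grip in N (None keeps the last); returns when the fingers have stopped.
- ctrl.wait(seconds).
- ctrl.ik(position, orientation): joint angles nearest the present ones, or None.
- ctrl.state(): the state.
- eyes.get_image(name): name is "scene" or "top" or "wrist"; returns a dict with "frame" (384x512x3 uint8, red, green, blue), "fx", "fy", "cx", "cy" (pixels), "R" (3x3) and "t" (3): a world point X has camera coordinates R X + t. Camera axes: x right, y down, z forward; pixel columns grow to the right and rows downward; lengths in mm; the calibration is good to about 2 mm. A picture is of the moment at which its call begins. There is no depth.
A pose or a line that the arm cannot do raises ctrl.PlanningError and nothing moves.
- ticket.job_done(): hands the job in, once; it reports no verdict.
The state is a dict: "time": time; "joint_positions": joint angles; "joint_vel": joint speeds; "joint_torque": joint torques, N m; "tool_pos": TCP position; "tool_rot": TCP orientation; "wrist_force": force on the tool from outside, world axes, zero at the start; "torque": the same for the moment, N m; "finger_gap": finger opening in mm.
Only numpy, scipy, OpenCV 4.12 (cv2) and the standard library are available. Lean on these libraries where they do the work, as an engineer would, in place of code of your own. Each camera call takes 0.05 s, during which the arm holds its last target. There are 200 camera calls.

### The job

Turn the sampler's timing pulley by its rim until its engraved mark faces the fixed pointer, and let go. Then take the setting pin from its stand and put it through the hole in the pulley's wide arm; the pointer is only roughly set, so rock the pulley a little with the pin, gently and without forcing it down, until you feel it drop fully home into the lock plate below, and leave it there. Leave the vial rack, the jar and the screwdriver alone.

Things in the scene. Friction and masses are not known exactly. Their poses are not given: they have to be found in the camera images.
- drive: Drive unit fixed to the bench: dark base plate 250 x 180 mm, top at 12 mm above the bench, carrying pulley and lock plate. Origin: on the pulley axis, at bench height; x axis towards the pointer, z up. At x 104 to 146, y 41 to 83 mm is a motor 56 mm tall. Do not press the pin on any of it with over 30 N.
- axis (a point): The pulley's vertical axis, at the height of the rim's top face (66 mm above the bench); x axis towards the pointer. Aluminium pulley, lying flat: rim of outer radius 85 mm, inner 75 mm, 36 to 66 mm above the bench, standing 22 mm above the spokes and pinchable from above except near the pointer; hub of radius 16 mm, top at 48 mm; three spokes 14 mm wide, one arm 36 mm wide, tops at 44 mm.
- pulley (a joint): Angle of the timing pulley, rad, counter-clockwise seen from above; 0 when the engraved mark is exactly at the pointer. It starts between +0.55 and +1.3, so it must be turned clockwise by that much. Friction of 0.15 N m holds it wherever it is left.
- mark (a point): The engraved mark: a dark radial line 4 mm wide across the rim's top face; this point is its middle, 80 mm from the axis.
- pointer_tip (a point): The tip of the fixed steel pointer, 4 mm outside the rim, 65 mm above the bench, on a post 112 to 139 mm from the axis.
- pulley_hole (a point): Hole in the pulley's wide arm, 12 mm wide, right through the 8 mm arm; the point is the middle of its mouth (44 mm above the bench), 55 mm from the axis, opposite the mark. Below is the fixed steel lock plate, top at 32 mm; its slot (11 mm wide along the circle, 16 mm radially, 20 deep, 55 mm from the axis) is opposite the pointer but up to 0.12 rad (6.6 mm along it) off either way: to be felt.
- pin_grip (a point): Centre of the setting pin's aluminium knob (20 mm wide, 44 mm tall), 76 mm above the tip and 48 mm above the underside of the shoulder. It is 92 mm above the bench when the pin is fully home (shoulder on the pulley's arm), 108 mm when the tip rests on top of the lock plate. The pin stands upright in its stand at the start, knob up.
- pin_tip (a point): Centre of the flat lower end of the pin. The pin, 98 mm tall, about 90 g: steel shank 10 mm wide and 28 mm long, then a shoulder 22 mm wide and 4 mm thick, a neck 12 mm wide and 22 mm long, and the knob. Fully home, the tip is 16 mm above the bench.
- stand_hole (a point): The mouth of the hole in the pin's stand, a grey block 60 x 60 x 40 mm fixed to the bench; the hole is 14 mm wide and 34 mm deep; the pin stands in it with its shoulder on the block's top (40 mm above the bench).
- pin: The setting pin as a whole; origin at its tip, z up along the pin.
- vialrack: Bystander: white rack, 70 x 100 x 62 mm, with six capped amber vials.
- jar: Bystander: amber jar, 60 mm in diameter, 100 mm tall.
- driver: Bystander: screwdriver lying on the bench.
Not all that is in view belongs to the job. What is shaped like the pin but green is not meant.

How it is judged (in metres and radians):
On the way, in this order (a step that is already met when the one before it is completed fails the run):
1. the pulley has been turned until its mark faces the pointer (within 0.09 rad) and let go, with the pin still in its stand (value of joint pulley between -0.09 and 0.09 rad and velocity of joint pulley between -0.05 and 0.05 rad/s and horizontal distance between pin_tip and stand_hole below 0.01 m and height (world z) of pin_tip below 0.03 m and contact force between the fingers and drive below 0.3 N), for 0.2 s.
2. the pin is through the pulley's hole and fully home in the lock plate (height (world z) of pin_tip below 0.02 m and horizontal distance between pin_tip and pulley_hole below 0.004 m), for 0.2 s.
At the end, for the whole second after the job is handed in: The pin stands upright (within 0.12 rad) through the pulley's hole (within 4 mm of its centre), its tip no more than 4 mm short of fully home in the lock plate, the mark within 0.17 rad of the pointer, everything at rest and released (all of step 2 and angle between pin's own z axis and vertical below 0.12 rad and value of joint pulley between -0.17 and 0.17 rad and linear speed of pin below 0.02 m/s and velocity of joint pulley between -0.05 and 0.05 rad/s); the robot touches nothing.
It fails at once if the pin is forced against the drive unit, its pulley or its lock plate (over 30 N) (contact force between pin and drive above 30 N).
It fails at once if a bystander is disturbed (moved over 15 mm) (distance of any of vialrack, jar, driver from where it was at the start of the episode above 0.015 m).
It also fails if it takes over 72 s, if anything falls off the work surface, if the arm or the gripper's body presses on something with over 40 N, if the wrist force passes 120 N, or if a joint passes its speed limit or range.

## Working session

There is one attempt and no reset: what is moved stays moved. The work goes in short steps, each a Python script; the robot and the scene stay as the last script left them, time stands still between calls to the robot, and variables do not carry over. Pictures are saved under pics/ and viewed, about 8 in all and at most 12, crops included, and the job is handed in when it is done.

```bash
mkdir -p pics; ls; python3 - <<'E'
from workcell import ctrl, eyes, ticket
import cv2,numpy as np,pickle
d={}
for n in ("scene","top"):
    im=eyes.get_image(n); d[n]=im
    cv2.imwrite(f"pics/{n}0.png",cv2.resize(im["frame"][:,:,::-1],(800,600),interpolation=cv2.INTER_CUBIC))
    print(n,im["fx"],im["fy"],im["cx"],im["cy"],np.round(im["R"],3).tolist(),np.round(im["t"],1))
pickle.dump(d,open("im0.pkl","wb"))
s=ctrl.state();print(s["time"],s["wrist_force"],s["tool_rot"])
E
```

```text
pics
scene 484.4978607947183 484.4978607947183 258.59883840467387 193.080198411755 [[0.667, 0.745, 0.016], [0.509, -0.44, -0.74], [-0.544, 0.502, -0.672]] [-399.2 -204.3 1470.6]
top 416.48047304233637 416.48047304233637 256.4675646214164 195.84248920248208 [[0.023, -1.0, -0.005], [-0.978, -0.021, -0.209], [0.209, 0.01, -0.978]] [  42.5  586.5 1020.7]
0.1 [0.44164108 0.21846528 0.34762969] [[ 3.27660416e-01 -8.26354995e-04 -9.44795199e-01]
 [ 9.44794207e-01 -1.40598968e-03  3.27661302e-01]
 [-1.59913686e-03 -9.99998670e-01  3.20048247e-04]]
```

View pics/top0.png

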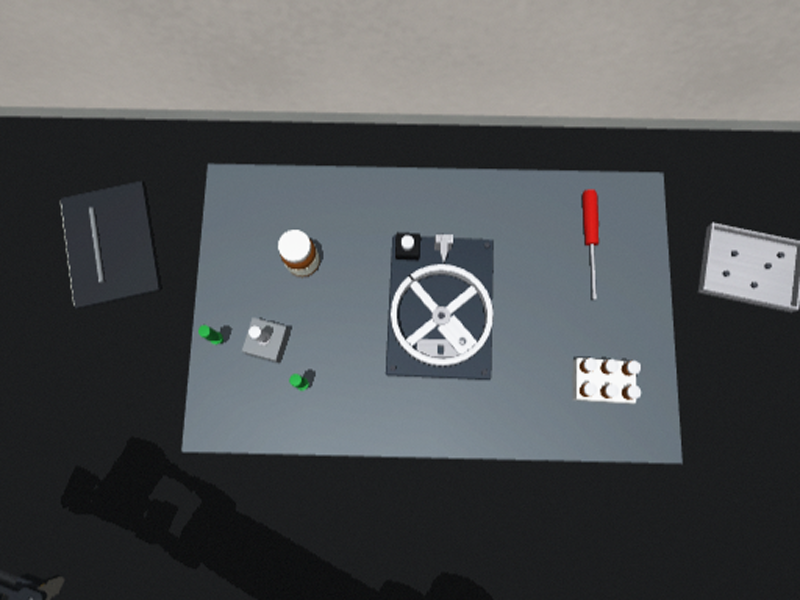

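View pics/scene0.png

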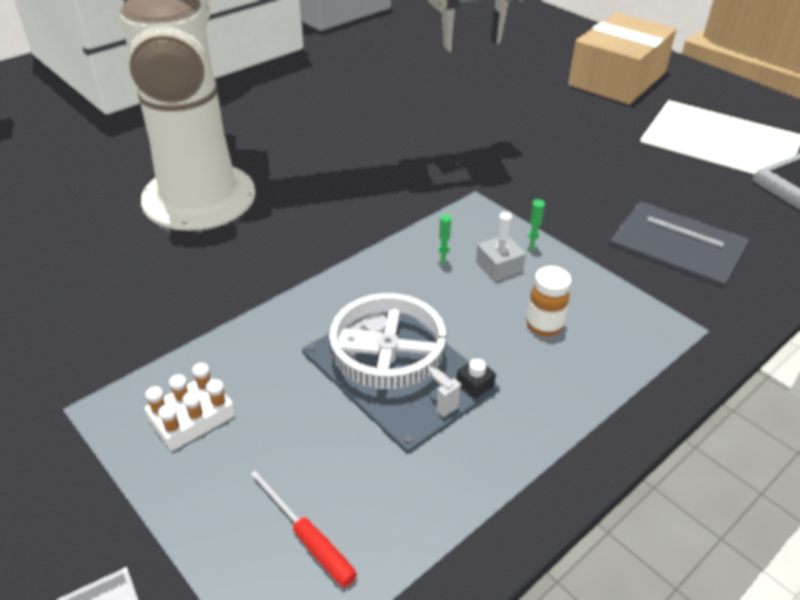

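```bash
cat > h.py <<'E'
from workcell import ctrl, eyes, ticket
import cv2,numpy as np,pickle
def back(im,px,z):
    """pixels (N,2) -> world xy on plane z"""
    px=np.atleast_2d(np.asarray(px,float)); R=np.array(im["R"]);t=np.array(im["t"])
    C=-R.T@t
    d=np.c_[(px[:,0]-im["cx"])/im["fx"],(px[:,1]-im["cy"])/im["fy"],np.ones(len(px))]@R
    return (C+d*((z-C[2])/d[:,2])[:,None])[:,:2]
def proj(im,X):
    c=np.atleast_2d(X)@np.array(im["R"]).T+np.array(im["t"])
    return np.c_[c[:,0]/c[:,2]*im["fx"]+im["cx"],c[:,1]/c[:,2]*im["fy"]+im["cy"]]
def ori(yaw):
    "jaws open along yaw, fingers down"
    x=np.array([np.cos(yaw),np.sin(yaw),0]);y=np.array([0,0,-1.]);return np.c_[x,y,np.cross(x,y)]
def shot(name,n="wrist",crop=None,k=1.5625):
    im=eyes.get_image(n);f=im["frame"]
    if crop: f=f[crop[1]:crop[3],crop[0]:crop[2]]
    cv2.imwrite("pics/%s.png"%name,cv2.resize(f[:,:,::-1],None,fx=k,fy=k,interpolation=cv2.INTER_CUBIC))
    pickle.dump(im,open(name+".pkl","wb"));return im
E
python3 - <<'E'
from h import *
d=pickle.load(open("im0.pkl","rb"));t=d["top"];k=1.5625
for n,p,z in [("axis",(442,315),48),("ptr",(444,262),65),("mark",(411,278),66),("hole",(462,342),44),("slot",(440,350),32),("knobtop",(255,333),114),("jar",(294,245),100),("g1",(205,331),90),("g2",(296,380),90),("driver",(593,298),5),("rack",(605,380),60)]:
    print(n,back(t,np.array(p)/k,z).round(1))
s=d["scene"]
for n,p,z in [("axis",(388,341),48),("ptr",(430,370),65),("knobtop",(506,216),114),("hole",(349,339),44)]:
    print("scene",n,back(s,np.array(p)/k,z).round(1))
a=back(t,np.array((442,315))/k,48)[0]
for yaw in (0,np.pi/2,-np.pi/2):
    q=ctrl.ik([a[0]-60,a[1],300],ori(yaw));print(yaw,q)
E
```

```text
axis [[574.4 -14.1]]
ptr [[662.  -15.7]]
mark [[632.8  39.3]]
hole [[529.9 -48.2]]
slot [[517.4 -12.2]]
knobtop [[526.  282.7]]
jar [[675.7 232.2]]
g1 [[531.5 369.2]]
g2 [[456.1 218.2]]
driver [[ 619.2 -281.1]]
rack [[ 470.  -279.2]]
scene axis [[575.2 -12.2]]
scene ptr [[669.2 -16.4]]
scene knobtop [[533.4 280.7]]
scene hole [[531.  -50.7]]
0 [-2.62566267e-01 -3.66327934e-02  1.67636594e+00 -4.44089210e-16
  1.50185951e+00 -2.62566267e-01]
1.5707963267948966 [-2.62566267e-01 -3.66327934e-02  1.67636594e+00 -4.44089210e-16
  1.50185951e+00 -1.83336259e+00]
-1.5707963267948966 [-2.62566267e-01 -3.66327934e-02  1.67636594e+00 -4.44089210e-16
  1.50185951e+00  1.30823006e+00]
```

```bash
python3 - <<'E'
from h import *
ctrl.move_pose([540,-14,330],ori(0))
im=shot("w1");s=ctrl.state();print(s["time"],s["tool_pos"],proj(im,[[574,-14,48],[658,-15,65]]),(-np.array(im["R"]).T@im["t"]).round())
E
```

```text
2.5167 [539.9410639  -13.19421734 329.85407093] [[283.01596817 161.5576598 ]
 [347.49314907 164.80293017]] [540.  66. 477.]
```

View pics/w1.png

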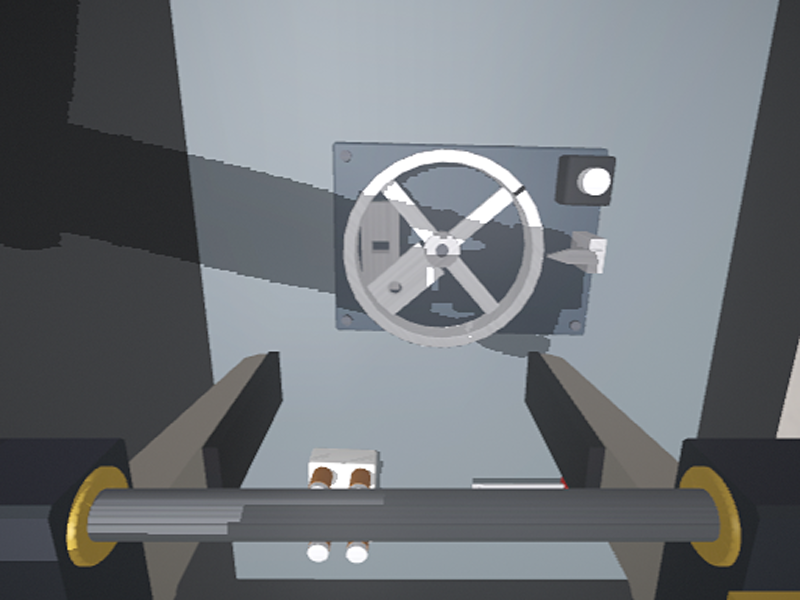

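```bash
python3 - <<'E'
from h import *
im=pickle.load(open("w1.pkl","rb"));k=1.5625
b=lambda p,z:back(im,(np.array(p)+.5)/k-.5,z)[0]
rim=np.array([b(p,66) for p in [(344,249),(544,249),(444,150)]])
A=np.c_[2*rim,np.ones(3)];c=np.linalg.solve(A,(rim**2).sum(1));print("rim c",c[:2],"r",np.sqrt(c[2]+c[:2]@c[:2]))
ax=b((442,250),48);print("hub",ax)
P=b((547,254),65);M=b((518,189),66);H=b((395,287),44);S=b((381,245),32)
for c in (ax,c[:2]):
  for n,q in [("ptr",P),("mark",M),("hole",H),("slot",S)]:
    d=q-c;print(n,q.round(1),np.hypot(*d).round(1),np.arctan2(d[1],d[0]).round(3))
E
```

```text
rim c [573.74994154 -12.04009261] r 84.13295096561697
hub [573.5093875  -11.58898068]
ptr [660.9 -11.7] 87.4 -0.002
mark [632.7  41.9] 79.7 0.735
hole [532.1 -46.2] 54.0 -2.445
slot [519.3 -10. ] 54.3 3.112
ptr [660.9 -11.7] 87.2 0.003
mark [632.7  41.9] 79.9 0.741
hole [532.1 -46.2] 53.9 -2.454
slot [519.3 -10. ] 54.5 3.104
```

```bash
cat >> h.py <<'E'
C=np.array([573.7,-12.0])
def rimpose(phi,z,r=80): return [C[0]+r*np.cos(phi),C[1]+r*np.sin(phi),z],ori(phi-np.pi)
E
python3 - <<'E'
from h import *
p0=np.pi+.37
ctrl.move_gripper(34,15)
ctrl.move_pose(*rimpose(p0,130))
ctrl.move_straight(rimpose(p0,72)[0],60)
s=ctrl.state();print(s["time"],s["tool_pos"],s["wrist_force"].round(1))
ctrl.move_gripper(0,15)
s=ctrl.state();print(s["finger_gap"],s["wrist_force"].round(1),s["torque"].round(2))
for a in np.linspace(0,-.72,13)[1:]:
    p,o=rimpose(p0+a,72); ctrl.move_straight(p,30,o)
s=ctrl.state();print(s["time"],s["tool_pos"],s["wrist_force"].round(1),s["finger_gap"])
ctrl.move_gripper(34)
s=ctrl.state();print(s["time"],s["wrist_force"].round(1),s["finger_gap"])
ctrl.move_straight(rimpose(p0+a,140)[0],100)
ctrl.move_pose([540,-12,330],ori(0))
im=shot("w2",crop=(190,80,410,240),k=3.5);print(ctrl.state()["time"])
E
```

```text
5.425 [499.52518824 -41.05309936  72.46033676] [ 0.2 -0.3 -0. ]
10.858111953465238 [-4.9 -2.6  3.2] [-0.5  0.7 -0.2]
9.6 [498.405909    15.60879146  72.14916054] [-3.3 -0.5  6.3] 10.745244464657747
10.1167 [-0.7 -0.4  0. ] 34.30207091165988
11.8083
```

View pics/w2.png

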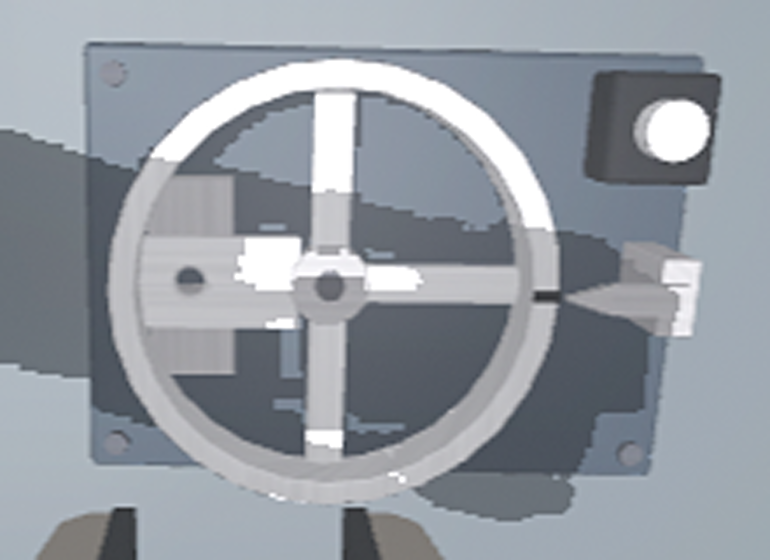

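```bash
python3 - <<'E'
from h import *
im=pickle.load(open("w2.pkl","rb"))
b=lambda p,z:back(im,(np.array(p)+.5)/3.5-.5+np.array([190,80]),z)[0]
rim=np.array([b(p,66) for p in [(109,280),(559,280),(334,59)]])
A=np.c_[2*rim,np.ones(3)];c=np.linalg.solve(A,(rim**2).sum(1));print("rim c",c[:2],"r",np.sqrt(c[2]+c[:2]@c[:2]),"hub",b((330,286),48))
c=c[:2]
for n,p,z in [("ptr",(563,297),65),("mark",(546,296.5),66),("hole",(190,280.5),44)]:
    q=b(p,z);d=q-c;print(n,q.round(1),np.hypot(*d).round(1),np.arctan2(d[1],d[0]).round(3))
ctrl.move_gripper(50,25)
ctrl.move_pose([530,215,300],ori(0))
im=shot("w3",crop=(130,60,390,260),k=3);print(proj(im,[[529,282,114],[529,282,40]]),ctrl.state()["time"])
E
```

```text
rim c [573.30278728 -11.24947831] r 84.07816345317877 hub [573.35070466 -11.70645594]
ptr [659.5 -12.7] 86.2 -0.017
mark [652.9 -12.3] 79.6 -0.013
hole [518.5 -10.3] 54.8 3.124
[[256.61907915 112.15502876]
 [256.90647069 110.07385546]] 13.2083
```

View pics/w3.png

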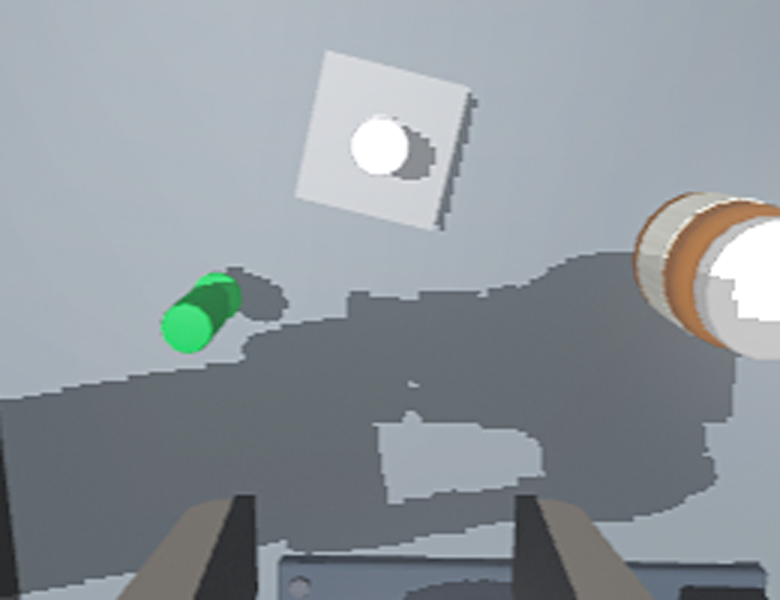

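```bash
python3 - <<'E'
from h import *
im=pickle.load(open("w3.pkl","rb"))
b=lambda p,z:back(im,(np.array(p)+.5)/3-.5+np.array([130,60]),z)[0]
K=b((379,145.5),110);S=np.mean([b(p,40) for p in [(327,51),(470,89),(440,229),(296,196)]],0);print("knob",K,"stand",S)
m=(K+S)/2
Y=ori(np.pi/2)
ctrl.move_pose([*m,190],Y)
ctrl.move_straight([*m,92],80)
print(ctrl.state()["wrist_force"].round(1))
ctrl.move_gripper(0,25)
s=ctrl.state();print(s["time"],s["finger_gap"],s["wrist_force"].round(1),s["tool_pos"])
ctrl.move_straight([*m,175],60)
s=ctrl.state();print(s["time"],s["finger_gap"],s["wrist_force"].round(1),s["tool_pos"],s["torque"].round(2))
shot("w4");shot("t4","top",crop=(130,130,330,260),k=4)
E
```

```text
knob [528.34752618 285.85215517] stand [529.65810359 285.38876452]
[ 0.2 -0.3 -0.2]
16.4583 19.702353220882596 [-0.1 -0.6  1. ] [529.04762224 285.63104888  92.0856868 ]
17.9917 19.669695758150677 [ 0.1 -0.6  0.3] [528.69862395 285.54808822 174.45330402] [ 0.05  0.03 -0.06]
```

View pics/w4.png

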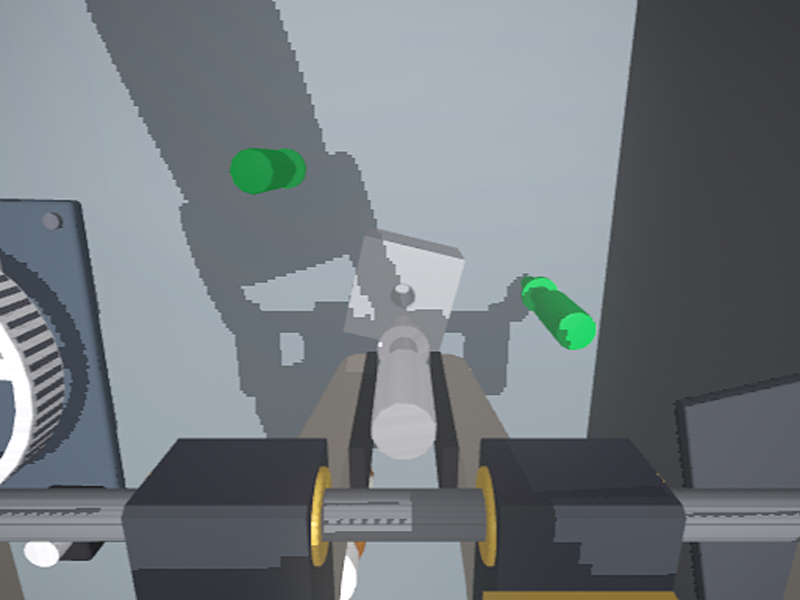

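```bash
cat >> h.py <<'E'
Y=ori(np.pi/2)
def F(f0,n=3):
    return np.mean([(ctrl.wait(.02),ctrl.state()["wrist_force"])[1] for _ in range(n)],0)-f0
def lower(x,y,z0,z1,f0,lim=4,step=.7):
    "step down until contact over lim; returns (z, force)"
    z=z0
    while z>z1:
        z=max(z-step,z1); ctrl.move_straight([x,y,z],25,Y)
        f=F(f0,2)
        if abs(f[2])>lim: break
    return ctrl.state()["tool_pos"],f
E
python3 - <<'E'
from h import *
ctrl.move_pose([518.6,-10.8,150],Y)
ctrl.move_straight([518.6,-10.8,130],60)
shot("w5",crop=(150,100,370,260),k=3.5)
f0=F(0,4);print(f0,ctrl.state()["time"],ctrl.state()["tool_pos"])
pickle.dump(f0,open("f0.pkl","wb"))
E
```

```text
[-0.26083424  0.15729817 -0.62837116] 19.8333 [518.8110211  -10.78598966 130.19368558]
```

View pics/w5.png

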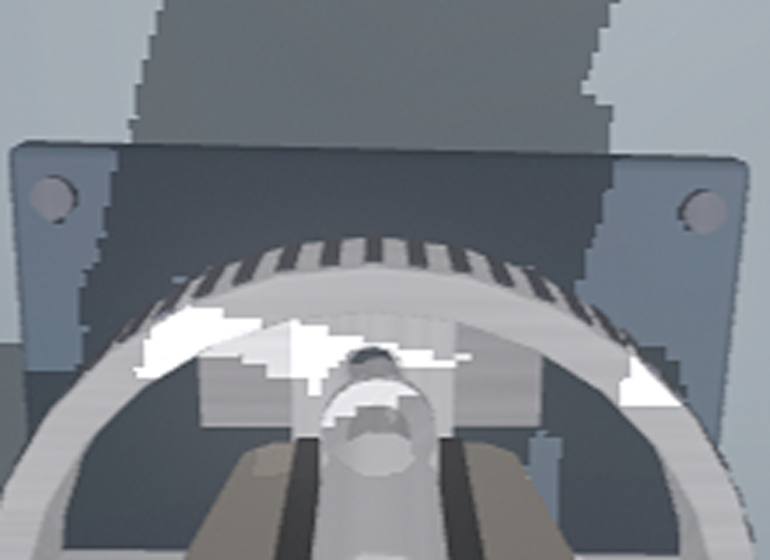

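```bash
python3 - <<'E'
from h import *
im=pickle.load(open("w5.pkl","rb"))
b=lambda p,z:back(im,(np.array(p)+.5)/3.5-.5+np.array([150,100]),z)[0]
print("hole",b((374,362),44),"shoulder mid",b((379,425),80),"edges",b((320,425),80),b((437,425),80),"arm",b((291,400),44),b((454,400),44),"tip",b((374,362),50))
f0=pickle.load(open("f0.pkl","rb"))
p,f=lower(518.6,-11.5,129,118,f0,lim=4)
print(p,f.round(1),ctrl.state()["torque"].round(2),ctrl.state()["time"])
E
```

```text
hole [515.31352191 -11.03091146] shoulder mid [516.20990706  -9.95839456] edges [516.21554264 -21.15763395] [516.20436643   1.05213892] arm [524.22916569 -29.54816728] [524.21003602   6.81262872] tip [513.36892668 -11.00951991]
[518.57848175 -11.49095613 117.97233428] [-0.1 -0.4  0.4] [ 0.06  0.01 -0.01] 24.3667
```

```bash
cat > rock.py <<'E'
from h import *
f0=pickle.load(open("f0.pkl","rb"))
p,f=lower(518.6,-11.5,117.5,96,f0,lim=3,step=.8)
print(p.round(1),f.round(1),ctrl.state()["time"])
if p[2]>108:
    zc=p[2]
    ys=[*np.arange(0,4.6,.4),*np.arange(4,-8.2,-.5)]
    zcmd=zc-.5
    for dy in ys:
        y=-11.5+dy; x=573.5-np.sqrt(55**2-(y+11.7)**2)
        ctrl.move_straight([x,y,zcmd],30,Y); f=F(f0,2)
        if f[2]<1.2: zcmd-=.4
        elif f[2]>6: zcmd+=.4
        q=ctrl.state()["tool_pos"];print(round(dy,1),q.round(1),f.round(1))
        if q[2]<zc-1.5 or ctrl.state()["time"]>50: break
    print(ctrl.state()["time"])
E
python3 rock.py
```

```text
[518.7 -11.5  96.1] [ 0.2 -4.2  2.2] 32.0167
```

```bash
python3 - <<'E'
from h import *
f0=pickle.load(open("f0.pkl","rb"))
y=-11.5
for i in range(4):
    f=F(f0,2);print(y,f.round(1))
    if abs(f[1])<1.2: break
    y+=.25*np.sign(f[1]); ctrl.move_straight([518.6,y,96],20,Y)
ctrl.move_straight([518.6,y,95.5],20,Y);print("press",F(f0).round(1),ctrl.state()["tool_pos"].round(2))
ctrl.move_gripper(44)
print("open",F(0).round(1),ctrl.state()["finger_gap"])
ctrl.move_straight([518.6,y,165],100)
ctrl.move_pose([540,-12,330],ori(0))
im=shot("w6",crop=(190,80,410,240),k=3.5);print(ctrl.state()["time"])
shot("s6","scene",crop=(190,170,330,290),k=5)
E
```

```text
-11.5 [ 0.2 -4.2  1.9]
-11.75 [ 1.2 -3.   2.9]
-12.0 [ 0.1 -1.7  2.5]
-12.25 [0.7 0.1 3.9]
press [-0.  -0.2  6.4] [518.7  -11.95  95.98]
open [ 0.   0.2 -0. ] 44.196677568339325
36.0833
```

View pics/w6.png

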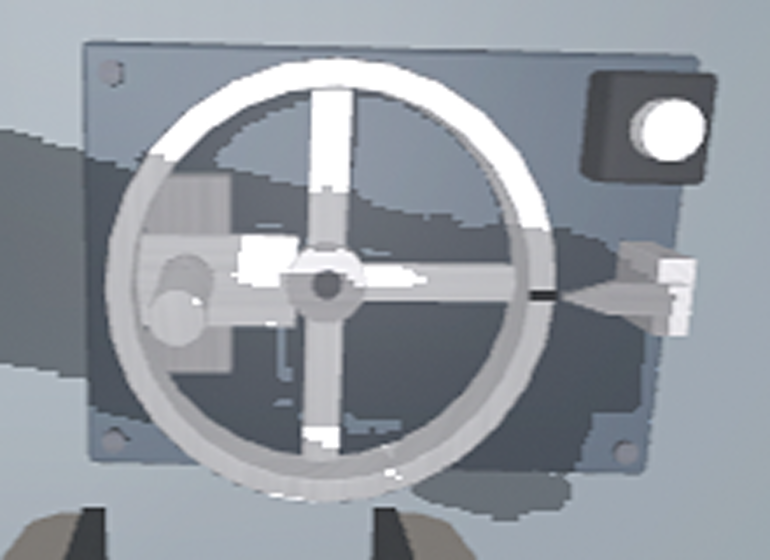

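View pics/s6.png

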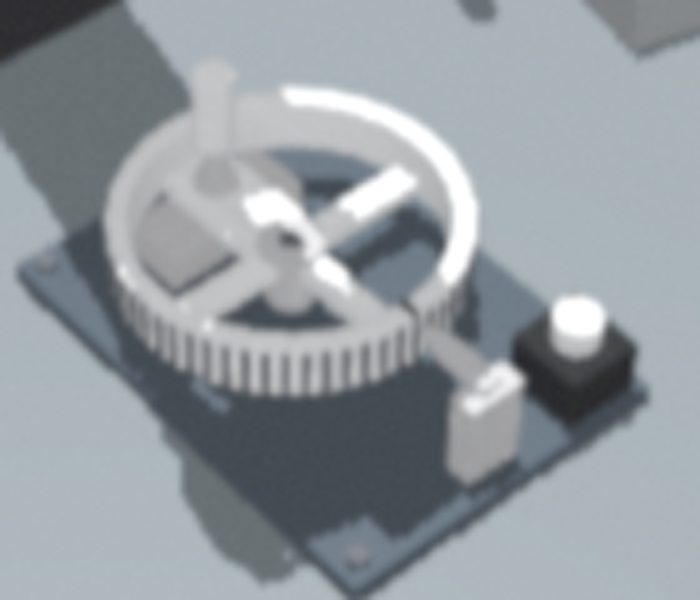

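```bash
python3 - <<'E'
from h import *
im=pickle.load(open("w6.pkl","rb"))
b=lambda p,z:back(im,(np.array(p)+.5)/3.5-.5+np.array([190,80]),z)[0]
print("knob top if home",b((176,318),114),"if on plate",b((176,318),130),"mark",b((543,295),66))
s=pickle.load(open("s6.pkl","rb"))
print("scene px knob top expected home/on plate",[((proj(s,[518.5,-11.7,z])[0]-[190,170]+.5)*5).round() for z in (114,130)])
print(ctrl.state()["wrist_force"].round(1),ctrl.state()["time"]);ticket.job_done()
E
```

```text
knob top if home [518.08529206 -10.97810038] if on plate [519.0582457   -7.52794485] mark [653.20511581 -12.25934151]
scene px knob top expected home/on plate [array([214.,  75.]), array([213.,  48.])]
[-0.4  1.1 -0.1] 36.1333
the job is handed in; nothing more can be done
```

I handed the job in at about 36 s of the 72 s allowed. The call gives no verdict, but my last checks all agreed that the pin is fully home.

- **Pulley:** I pinched the rim and turned it about 0.72 rad clockwise. After I let go, the mark was within about 0.01 rad of the pointer in the camera image, and the pin was still in its stand.
- **Pin:** I took it from the stand and lowered it in small steps with a contact stop at 3–4 N. It went straight through the hole and dropped home, so no rocking search was needed. There was a 4 N side load, which I relieved by moving about 0.75 mm sideways. A light press then met about 6 N, as expected for the shoulder on the arm. I released the pin and moved the arm clear.
- **Seating check:** The final tool height of 96.0 mm puts the tip at about 16 mm, which is fully home. The knob top also matched the home position in both cameras:

| Camera | Knob top, measured | Expected if home | Expected if resting on the lock plate |
|---|---|---|---|
| Scene (pixel row) | about 70–75 | 75 | 48 |
| Wrist (position, mm) | (518, −11) at home height | hole at (518.5, −11) | not compared |

- **Upright and aligned:** The pin stands upright and the mark still faces the pointer.
- **Disagreements:** My position estimates varied by 1–2 mm, and in one wrist view at close range by about 3 mm. That is roughly the stated calibration error and did not affect the fit.
- **Bystanders:** The rack, jar and screwdriver were not touched on any planned path. I did not re-measure their positions at the end.

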